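# Balance the bird perch on its post

### The job

Set up the bird-perch ornament for display: its two handmade birds weigh differently, so find where the wooden perch balances (lifting it just off the table at one point and another will tell), then carry it level to the brass-headed stand and lower that point onto it, groove over the brass tongue and fully down, so that the perch stays level on the stand by itself when you let go. Do not let the perch tip over on the way, set it down gently without bearing down on the stand, and leave the orange tulip cup, the heart-shaped ring dish and the tape roll where they are.

Things in the scene. Friction and masses are not known exactly. Their poses are not given: they have to be found in the camera images.
- perch_mid (a point): Centre of the loose wooden perch beam, 17 mm above its underside: 24 mm wide (x), 380 mm long (y), 34 mm high (z, up), flat on the table at first; 0.3 to 0.52 kg with its birds. Birds differ in weight from set to set: the balance point is unknown, up to 62 mm from the middle. A groove 9 mm wide, 12 mm deep, open-ended, runs along the middle of its whole underside.
- blue_bird_mid (a point): Centre of the blue ceramic bird fixed on top of the beam, 155 mm from the middle toward its +y end; 36 mm wide, 64 mm long (along the beam), 45 mm high, its top 83 mm above the beam's underside. Between the two birds 240 mm of bare beam can be gripped.
- pale_bird_mid (a point): Centre of the pale ceramic bird, of the same size and height, fixed on top of the beam 155 mm from the middle toward its -y end.
- seat (a point): Middle of the flat brass shoulders of the stand, 120 mm above the table, on which the beam's underside comes to rest. z up; y is the line along which the beam must lie, either way round. The shoulders are 20 mm wide (x) and only 20 mm long (y): the beam stays level only if its balance point lies well over these 20 mm.
- tongue_top (a point): Top of the brass tongue that rises 10 mm from the middle of the shoulders: 6 mm thick (x), 20 mm long (y), rounded along its top. It enters the beam's groove with 1.5 mm of play on each side.
- stand: The stand, fixed to the table, origin at the middle of its underside: round dark wooden base of 100 mm diameter, 15 mm high (26 mm at the post), a brass post 13 mm thick, and the brass head with shoulders and tongue (20 x 20 mm from above).
- orange_tulip: Loose orange tulip-shaped ceramic cup, 74 mm wide, 87 mm high, origin at the middle of its underside. Bystander.
- ring_dish: Loose white heart-shaped dish with a ring post, 94 x 104 x 47 mm, origin at the middle of its underside. Bystander.
- brown_tape: Loose roll of brown tape lying flat, 93 mm wide, 48 mm high, origin at the middle of its underside. Bystander.

How it is judged:
On the way:
1. the whole perch is carried level, well clear of the table (height (world z) of perch_mid above 0.09 m and angle between perch_mid's own z axis and vertical below 0.12 rad), for 0.2 s.
At the end, for the whole second after the job is handed in: The perch rests on the stand alone, let go, level within about 3 degrees, its underside down on the shoulders (within 2.5 mm) with the tongue in its groove (angle between perch_mid's own z axis and vertical below 0.06 rad and z of perch_mid in the frame of seat between 0.014 and 0.0195 m and x of perch_mid in the frame of seat between -0.006 and 0.006 m and angle between the y axis of perch_mid and the y axis of seat, either way round below 0.25 rad); the robot touches nothing.
It fails at once if the perch tips more than about 17 degrees (angle between perch_mid's own z axis and vertical above 0.3 rad).
It fails at once if something presses on the stand with more than 30 N (about 25 N beyond the weight of the perch) (contact force between stand and anything else above 30 N).
It fails at once if the orange tulip cup is moved more than 20 mm (distance of orange_tulip from where it was at the start of the episode above 0.02 m).
It fails at once if the ring dish is moved more than 20 mm (distance of ring_dish from where it was at the start of the episode above 0.02 m).
It fails at once if the tape roll is moved more than 20 mm (distance of brown_tape from where it was at the start of the episode above 0.02 m).
It also fails if it takes over 64 s, if anything falls off the work surface, if the arm or the gripper's body presses on something with over 40 N, if the wrist force passes 120 N, or if a joint passes its speed limit or range.

### The arm

A 6-joint arm with a two-finger parallel gripper is mounted at the origin on a cart in front of the work surface, level with it; the furniture and walls round the work are solid. World frame = base frame: x ahead of the robot, y to its left, z up, the work surface at z = 0. Lengths are in m, angles in rad, forces in N, time in s.
With the tool pointing down it reaches from about 0.35 to 0.975 m from the base axis. Payload 4.9 kg.
Tool frame: the origin (TCP) lies on the centre line of the jaws, within the pads' length; the fingertips stand 25 mm ahead of it and the grasp point (between the pads) lies 6 mm ahead of it; z points along the fingers, y is the line along which they close (so a half turn about z gives the same grasp; the last joint's range is limited). The gripper opens to 85 mm and grips with 20 to 120 N. Pads are 22 mm wide; open, the fingers measure 114 mm over their backs; the gripper's body (76 mm by 85 mm) begins 54 mm behind the grasp point. The pads swing forward as they close: fully open they stand 13 mm farther back than shut.
Start: joints at [1.187, 0.053, 1.613, -0, 1.476, -0.119], TCP at [0.164, 0.603, 0.229] pointing down, gripper open.
Joint ranges: [-3.01, 3.01], [-1.01, 2.22], [0.06, 2.58], [-1.02, 4.17], [0.09, 2.62], [-3.14, 3.14]. Speed limits (rad/s): [2.57, 2.57, 3.14, 3.14, 3.14, 3.14].

### API

Orientations are given as a unit quaternion [x, y, z, w].
In Python, from bench import robot, viewer, ticket gives the robot as it stands. The module is installed in compiled form; this text tells all that it offers.
- The arm moves only by the shell command python3 -m crank 'ROWS' [FORCE]. ROWS is a JSON object of lists of equal length, an entry for each row: "travel": the shift along the tool's x, y, z scaled (see below), a list of three; "roll": the turn about the tool's z scaled (see below); "claw": the opening, from 0 (shut) to 1 (fully open). In form: {"travel": [[tx, ty, tz], ...], "roll": [roll, ...], "claw": [claw, ...]}. A call has 1 to 8 rows; each row shifts and turns the commanded pose from where the row before left it, along the tool's axes as they then stand; what a row does not reach is not made up. The controller multiplies each number of a shift by 0.1 m and each number of a turn by 60 degrees. A row lasts 1/12 s, in which the tool goes at most 41.7 mm and 7.16 degrees, less where a joint would pass 70% of its speed; a pose out of reach is approached as far as the arm can. A call with a number of a shift or a turn outside -1 to 1 is refused whole. A call with a gripper value outside its range is refused whole. The fingers move at their own pace and stop on an object; FORCE is the grip in N (left out, the last holds). Time passes only in rows, so rows that do not move let the fingers close. It gives the time, the measured TCP pose, the force, the opening and the grip force at its end, in the units of the state.
- robot.observe(): the state, without advancing time (a new reading comes with each control period).
- viewer.camera(name): name is "side" or "top"; returns the picture (480x640x3 uint8, blue, green, red); there is no depth.
- viewer.get_calibration(name): a dict with "fx", "fy", "cx", "cy" (pixels), "rvec" (rotation vector, rad) and "tvec" (3), from world to camera coordinates, as OpenCV has them. Camera axes: x right, y down, z forward; pixel columns grow to the right and rows downward; lengths in m; the calibration is good to about 2 mm. A picture is of the moment at which its call begins. get_calibration takes no time and is no camera call.
- ticket.job_done(): hands the job in; it is judged then, once.
The state is a dict: "time": time; "joint_positions": joint angles; "joint_velocities": joint speeds; "tau": joint torques, N m; "tool_pos": TCP position; "tcp_rot": TCP orientation; "wrist_force": force on the tool from outside, world axes, zero at the start; "ft_torque": the same for the moment, N m; "width": opening from 0.0 (shut) to 1.0 (fully open); "grasp_force": force on a finger pad.
Only numpy, scipy, OpenCV 4.12 (cv2) and the standard library are available. Lean on these libraries where they do the work, as an engineer would, in place of code of your own. Each camera call takes 0.05 s, during which the arm holds its last target. There are 200 camera calls.

## Working session

There is one attempt and no reset: what is moved stays moved. The work goes in short steps, Python scripts to look and compute and a shell command to move; the robot and the scene stay as the last step left them, time stands still between calls to the robot, and variables do not carry over. Pictures are saved under pics/ and viewed, at most 10 in all, crops included, and the job is handed in when it is done.

```bash
mkdir -p pics; cat > h.py <<'E'
import numpy as np, cv2
from bench import robot, viewer, ticket
from scipy.spatial.transform import Rotation as R
def cal(n):
    c=viewer.get_calibration(n); K=np.array([[c['fx'],0,c['cx']],[0,c['fy'],c['cy']],[0,0,1.]])
    return K,cv2.Rodrigues(np.array(c['rvec'],float))[0],np.array(c['tvec'],float).ravel()
def ray(n,u,v):
    K,Rm,t=cal(n); d=Rm.T@np.linalg.solve(K,[u,v,1.]); return -Rm.T@t,d/np.linalg.norm(d)
def onz(n,u,v,z):
    o,d=ray(n,u,v); return o+d*(z-o[2])/d[2]
def proj(n,p):
    K,Rm,t=cal(n); q=K@(Rm@np.array(p,float)+t); return q[:2]/q[2]
def st():
    s=robot.observe(); print('t',round(s['time'],2),'pos',np.round(s['tool_pos'],4),'w',s['width'],'gf',s['grasp_force'],'F',np.round(s['wrist_force'],2),'T',np.round(s['ft_torque'],3)); print(np.round(R.from_quat(s['tcp_rot']).as_matrix(),3)); return s
E
python3 - <<'E'
from h import *
s=st(); print(s['joint_positions'])
for n in('side','top'):
    cv2.imwrite(f'pics/{n}0.png',viewer.camera(n)); o,d=ray(n,320,240); print(n,o,d)
E
```

```text
t 0.0 pos [0.1633 0.6026 0.2278] w 0.9993713437932169 gf 0.0 F [-0.38  0.34  0.14] T [-0.083  0.073 -0.009]
[[-0.965  0.262 -0.001]
 [ 0.262  0.965 -0.002]
 [ 0.    -0.002 -1.   ]]
[ 1.18700335e+00  5.33733419e-02  1.61428185e+00  5.71983442e-06
  1.47598275e+00 -1.18995367e-01]
side [ 0.50835094 -1.02489662  0.72604328] [ 0.04401295  0.81378262 -0.57950039]
top [ 0.23280026 -0.12878284  1.86576282] [ 0.16893374 -0.01529234 -0.98550877]
```

View pics/top0.png

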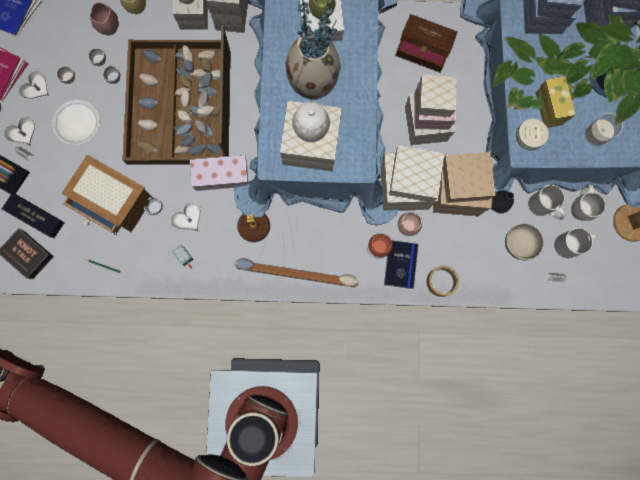

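View pics/side0.png

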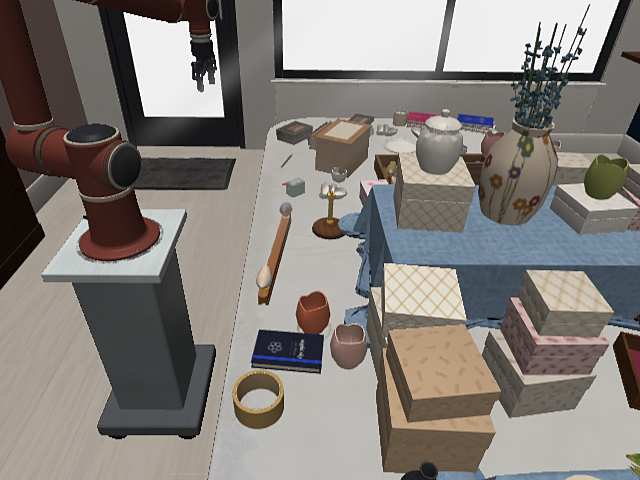

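Top view: the perch runs from the blue bird (243,264) to the pale bird (348,281). The stand is at about (254,228), the tulip at (380,245), the tape at (443,281), and the ring dish is the heart at (186,217). Next I measure these and view an enlarged crop.

```bash
python3 - <<'E'
from h import *
t=cv2.imread('pics/top0.png'); s=cv2.imread('pics/side0.png')
a=cv2.resize(t[195:300,160:400],None,fx=3.3,fy=3.3,interpolation=cv2.INTER_CUBIC)
b=cv2.resize(s[170:310,245:365],None,fx=1.7,fy=1.7,interpolation=cv2.INTER_CUBIC)
c=np.zeros((a.shape[0]+b.shape[0],a.shape[1],3),np.uint8);c[:a.shape[0]]=a;c[a.shape[0]:,:b.shape[1]]=b
cv2.imwrite('pics/crop0.png',c);print(c.shape)
h=cv2.cvtColor(t,cv2.COLOR_BGR2HSV)
m=cv2.inRange(h,(4,90,60),(20,255,255)); m[:252]=0;m[292:]=0;m[:,:235]=0;m[:,362:]=0
ys,xs=np.nonzero(m);print('beam px',len(xs),xs.min(),xs.max())
(cx,cy),(w,hh),ang=cv2.minAreaRect(np.c_[xs,ys].astype(np.float32));print(cx,cy,w,hh,ang)
print('beam centre z.034',onz('top',cx,cy,.034), 'z.02', onz('top',cx,cy,.02))
for n,(u,v) in dict(blue=(243,264),pale=(348,281)).items(): print(n,onz('top',u,v,.06))
for n,(u,v,z) in dict(base=(254,228,.015),tulip=(380,245,.08),dish=(186,217,.02),tape=(443,281,.048),note=(401,264,.02),pink=(410,224,.06)).items(): print(n,onz('top',u,v,z))
m2=cv2.inRange(h,(0,0,0),(30,255,125)); m2[:205]=0;m2[245:]=0;m2[:,:232]=0;m2[:,274:]=0
cs=max(cv2.findContours(m2,0,2)[0],key=cv2.contourArea);print('base',cv2.minEnclosingCircle(cs),cv2.boundingRect(cs))
E
```

```text
(584, 792, 3)
beam px 663 249 355
302.4266357421875 274.2698059082031 107.19930267333984 7.440964698791504 8.880659103393555
beam centre z.034 [ 0.44000371 -0.10684224  0.034     ] z.02 [ 0.44158734 -0.10667455  0.02      ]
blue [0.46272086 0.07114759 0.06      ]
pale [ 0.4208427  -0.24361072  0.06      ]
base [0.58153086 0.047539   0.015     ]
tulip [ 0.52918654 -0.33576405  0.08      ]
dish [0.60871594 0.25797167 0.02      ]
tape [ 0.43034506 -0.53067555  0.048     ]
note [ 0.48201541 -0.40787473  0.02      ]
pink [ 0.59983652 -0.42863546  0.06      ]
base ((253.0924835205078, 225.45924377441406), 16.279394149780273) (237, 214, 33, 28)
```

View pics/crop0.png

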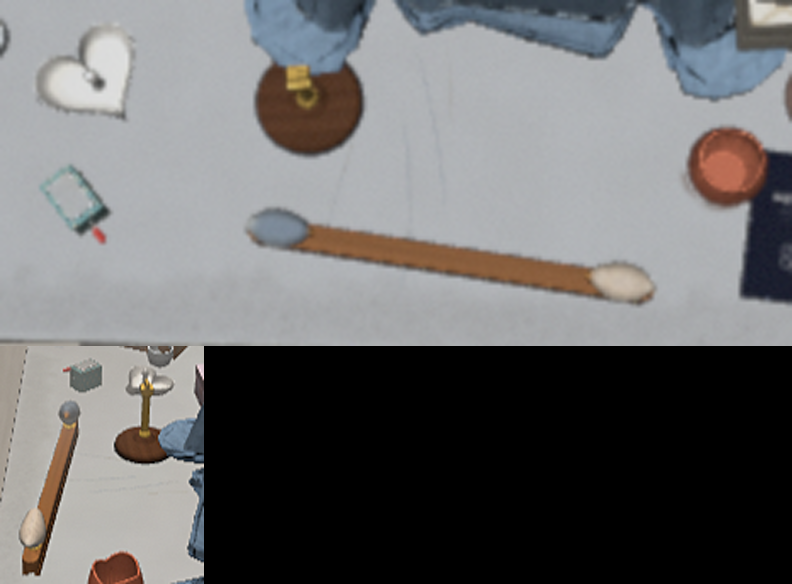

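Crop view: the brass head sits at about (250.3,218.3) in the top image and the base centre is near (253.8,226). Cloth covers the far edge of the base. I'll measure the head, the birds and the head yaw, and turn the tool at the same time.

```bash
python3 - <<'E'
from h import *
t=cv2.imread('pics/top0.png'); s=cv2.imread('pics/side0.png')
h=cv2.cvtColor(t,cv2.COLOR_BGR2HSV)
def cen(m,box):
    x0,y0,x1,y1=box; k=np.zeros_like(m);k[y0:y1,x0:x1]=m[y0:y1,x0:x1]
    n,l,stt,c=cv2.connectedComponentsWithStats(k); i=1+np.argmax(stt[1:,4]); print(stt[i],c[i]); return c[i]
blue=cen(cv2.inRange(h,(95,30,60),(125,255,220)),(230,254,258,276))
pale=cen(cv2.inRange(h,(5,20,140),(28,95,255)),(335,270,362,292))
B,P=onz('top',*blue,.058),onz('top',*pale,.058);print(B,P,(B+P)/2,np.linalg.norm(B-P),np.arctan2(*(B-P)[:2]))
print('base',onz('top',253.8,226.1,.012)); print('head',onz('top',250.3,218.3,.122))
a=cv2.resize(t[205:240,230:275],None,fx=9,fy=9,interpolation=cv2.INTER_CUBIC)
b=cv2.resize(s[175:240,305:355],None,fx=9,fy=9,interpolation=cv2.INTER_CUBIC)[:585,:390]
c=np.zeros((585,800,3),np.uint8);c[:315,:405]=a;c[:,408:798]=b;cv2.imwrite('pics/crop1.png',c)
E
python3 -m crank '{"travel":[[0,0,0],[0,0,0],[0,0,0],[0,0,0],[0,0,0],[0,0,0],[0,0,0],[0,0,0]],"roll":[0.11,0.11,0.11,0.11,0.11,0.11,0.11,0.11],"claw":[1,1,1,1,1,1,1,1]}'
```

```text
[237 259  15  10 116] [244.28448276 263.45689655]
[339 275  19  11 155] [347.91612903 279.92903226]
[0.4647232  0.06761626 0.058     ] [ 0.42425226 -0.24342584  0.058     ] [ 0.44448773 -0.08790479  0.058     ] 0.31366397532401935 0.1293871539438202
base [0.58806468 0.04871009 0.012     ]
head [0.58985206 0.04941127 0.122     ]
time: 0.77
tool_pos: [0.1634, 0.6029, 0.2282]
tcp_rot: [0.561, 0.828, -0.001, 0.0]
wrist_force: [0.7, 0.4, 0.0]
width: 1.001
grasp_force: 0.0
```

View pics/crop1.png

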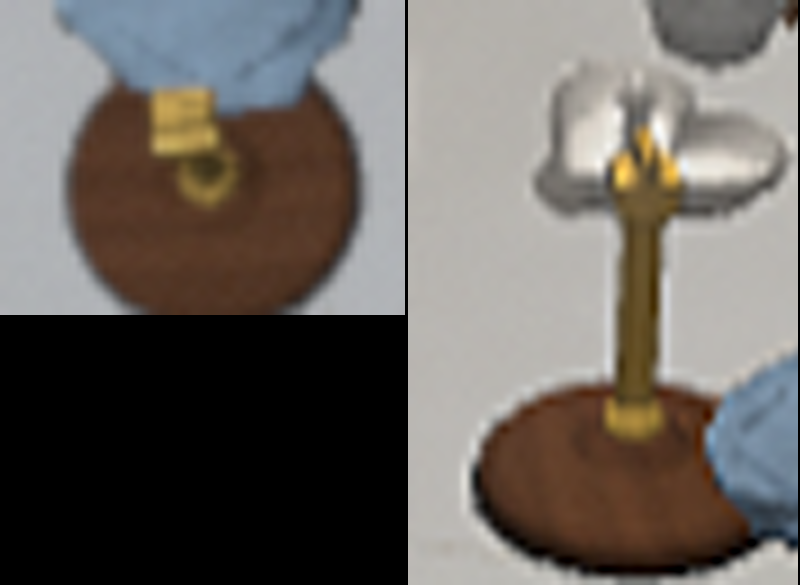

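The head is at about (185,122) in the top crop, i.e. pixel (250.1,218.1). Its edges lean, so the stand is yawed. In the side crop the tongue tip is at (645,128), i.e. pixel (330.9,188.8).

```bash
python3 - <<'E'
from h import *
def tri(a,b):
    o1,d1=ray('top',*a);o2,d2=ray('side',*b);M=np.c_[d1,-d2];x=np.linalg.lstsq(M,o2-o1,rcond=None)[0];p,q=o1+d1*x[0],o2+d2*x[1];return (p+q)/2,np.linalg.norm(p-q)
f=lambda x,y:((x+.5)/9+229.5,(y+.5)/9+204.5)
g=lambda x,y:((x-407.5)/9+304.5,(y+.5)/9+174.5)
print('tongue',tri(f(184,125),g(645,128)),'head z.12',onz('top',*f(185,122),.122))
for a,b in(((152,155),(219,149)),((150,128),(217,122)),((152,90),(213,88))):
    d=onz('top',*f(*a),.12)-onz('top',*f(*b),.12); print('seat y ang',np.arctan2(-d[0],d[1]),np.linalg.norm(d))
print('base from side', onz('side',*g(635,415),.026), 'top',onz('top',*f(207,182),.026))
for p in((262,213),(300,190),(200,190),(365,222)): print(p,onz('top',*p,.0)[:2])
print('proj',proj('side',[.59,.05,.13]),proj('top',[.59,.05,.13]))
s=st()
E
```

```text
tongue (array([0.58906649, 0.0491311 , 0.13424939]), np.float64(0.004267745895959294)) head z.12 [0.59039764 0.04998726 0.122     ]
seat y ang 0.12213787621190024 0.02176672851513261
seat y ang 0.1223135668353287 0.021784599529848733
seat y ang 0.0645687284056385 0.019800716129706675
base from side [0.59310448 0.05539391 0.026     ] top [0.58940342 0.0513736  0.026     ]
(262, 213) [0.63288091 0.02611002]
(300, 190) [ 0.71069961 -0.09037492]
(200, 190) [0.70069975 0.22378918]
(365, 222) [ 0.61408151 -0.29718844]
proj [330.38081444 190.12861172] [249.84389498 217.68385177]
t 0.77 pos [0.1634 0.6029 0.2282] w 1.0005956911354623 gf 0.0 F [0.69 0.43 0.03] T [ 0.    -0.032 -0.007]
[[-0.37   0.929 -0.   ]
 [ 0.929  0.37  -0.001]
 [-0.001 -0.001 -1.   ]]
```

```bash
python3 -m crank '{"travel":[[0,0,0],[0,0,0],[0,0,0],[0,0,0],[0,0,0],[0,0.4,0],[0,0.4,0],[0,0.4,0]],"roll":[0.097,0.097,0.097,0.097,0.097,0,0,0],"claw":[1,1,1,1,1,1,1,1]}' >/dev/null
python3 -m crank '{"travel":[[-0.3,0.26,0],[-0.3,0.26,0],[-0.3,0.26,0],[-0.3,0.26,0],[-0.3,0.26,0],[-0.3,0.26,0],[-0.3,0.26,0],[-0.3,0.26,0]],"roll":[0,0,0,0,0,0,0,0],"claw":[1,1,1,1,1,1,1,1]}' >/dev/null
python3 -m crank '{"travel":[[-0.4,0.04,0],[-0.4,0.04,0],[-0.4,0.04,0],[-0.4,0.04,0],[-0.4,0.04,0],[-0.4,0.04,0],[-0.4,0.04,0],[-0.4,0.04,0]],"roll":[0,0,0,0,0,0,0,0],"claw":[1,1,1,1,1,1,1,1]}'
python3 -c "
from h import *
s=st();m=R.from_quat(s['tcp_rot']).as_matrix();print(m.T@(np.array([.4445,-.0879,.034])-s['tool_pos'])*10)"
```

```text
time: 2.77
tool_pos: [0.4511, 0.0014, 0.2286]
tcp_rot: [0.749, 0.662, -0.0, -0.0]
wrist_force: [1.3, -0.3, 0.3]
width: 1.003
grasp_force: 0.0
t 2.77 pos [0.4511 0.0014 0.2286] w 1.0031545933978603 gf 0.0 F [ 1.31 -0.33  0.31] T [ 0.03  -0.06  -0.017]
[[ 0.123  0.992 -0.   ]
 [ 0.992 -0.123  0.   ]
 [ 0.    -0.    -1.   ]]
[-0.89471781  0.04452624  1.94629854]
```

```bash
python3 -m crank '{"travel":[[-0.3,0.015,0.2],[-0.3,0.015,0.2],[-0.295,0.015,0.2],[0,0,0.3],[0,0,0.3],[0,0,0.3],[0,0,0.2],[0,0,0]],"roll":[0.005,0,0,0,0,0,0,0],"claw":[1,1,1,1,1,1,1,1]}'
python3 - <<'E'
from h import *
im=viewer.camera('top')[195:310,190:380]; im2=viewer.camera('side')[140:320,220:380]
a=cv2.resize(im,None,fx=4.2,fy=4.2,interpolation=cv2.INTER_CUBIC)[:480]
cv2.imwrite('pics/g0.png',a); st()
E
```

```text
time: 3.43
tool_pos: [0.4406, -0.0848, 0.0535]
tcp_rot: [0.751, 0.66, -0.003, -0.005]
wrist_force: [-1.0, -0.3, -1.1]
width: 1.002
grasp_force: 0.0
t 3.53 pos [ 0.4444 -0.086   0.0585] w 1.0001888617581345 gf 0.0 F [0.8  0.13 0.73] T [ 0.07  -0.017  0.05 ]
[[ 0.128  0.992 -0.002]
 [ 0.992 -0.128  0.001]
 [ 0.    -0.002 -1.   ]]
```

View pics/g0.png

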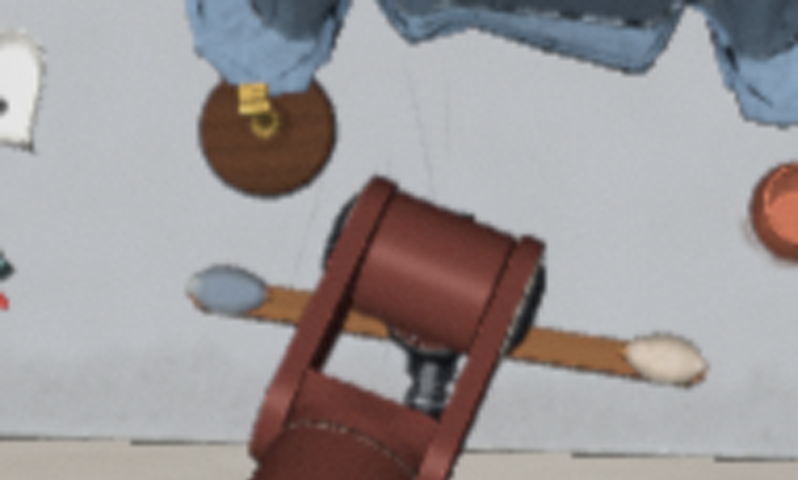

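The arm is over the middle of the beam and the perch hasn't moved. Next: descend, read the wrist baseline, and close.

```bash
python3 -m crank '{"travel":[[0,0,0.12],[0,0,0.12],[0,0,0],[0,0,0],[0,0,0],[0,0,0]],"roll":[0,0,0,0,0,0],"claw":[1,1,1,1,1,1]}' >/dev/null; python3 -c "
from h import *
st()"
python3 -m crank '{"travel":[[0,0,0],[0,0,0],[0,0,0],[0,0,0],[0,0,0],[0,0,0],[0,0,0],[0,0,0]],"roll":[0,0,0,0,0,0,0,0],"claw":[0,0,0,0,0,0,0,0]}' 100 >/dev/null; python3 -c "
from h import *
st()"
```

```text
t 4.03 pos [ 0.4462 -0.0866  0.0367] w 0.9987914253818143 gf 0.0 F [ 0.18  0.08 -0.26] T [ 0.01  -0.015 -0.014]
[[ 0.128  0.992  0.003]
 [ 0.992 -0.128 -0.001]
 [-0.001  0.003 -1.   ]]
t 4.7 pos [ 0.445  -0.0862  0.035 ] w 5.531527836098477e-05 gf 0.0 F [-1.16  0.88 -1.06] T [-0.032 -0.005 -0.042]
[[ 0.128  0.992 -0.   ]
 [ 0.992 -0.128  0.   ]
 [ 0.    -0.    -1.   ]]
```

```bash
python3 - <<'E'
from h import *
s=st()
im=viewer.camera('side'); print(proj('side',s['tool_pos']),proj('side',s['tool_pos']-np.array([0,0,.025])))
cv2.imwrite('pics/g1.png',cv2.resize(im[170:320,220:360],None,fx=4,fy=4,interpolation=cv2.INTER_CUBIC))
E
```

```text
t 4.7 pos [ 0.445  -0.0862  0.035 ] w 5.531527836098477e-05 gf 0.0 F [-1.16  0.88 -1.06] T [-0.032 -0.005 -0.042]
[[ 0.128  0.992 -0.   ]
 [ 0.992 -0.128  0.   ]
 [ 0.    -0.    -1.   ]]
[276.36659953 246.72502488] [276.6093327  254.28988116]
```

View pics/g1.png

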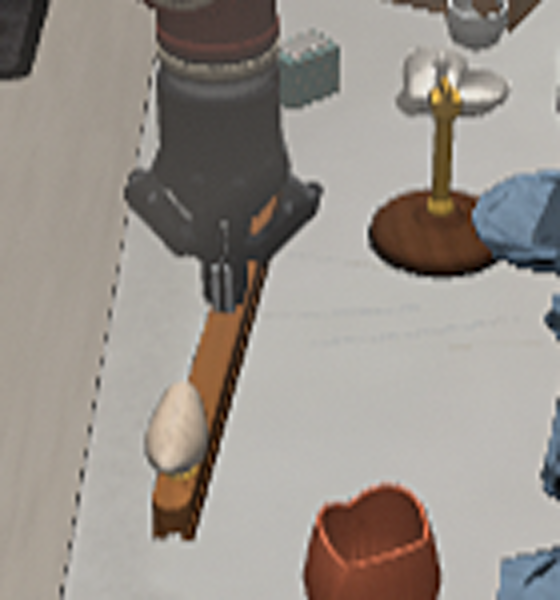

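The picture shows the jaws fully shut with the fingertips at the beam's top surface: the tip pixel is about (275.5,247), which is z≈0.035. So the pads closed above the beam instead of around it, and the tips are higher than I assumed. I'll open, go about 14 mm lower while watching force, and close gently.

```bash
python3 -m crank '{"travel":[[0,0,-0.1],[0,0,0],[0,0,0],[0,0,0],[0,0,0],[0,0,0],[0,0,0.08],[0,0,0]],"roll":[0,0,0,0,0,0,0,0],"claw":[1,1,1,1,1,1,1,1]}' 40; python3 -m crank '{"travel":[[0,0,0.06],[0,0,0.05],[0,0,0.05],[0,0,0],[0,0,0],[0,0,0]],"roll":[0,0,0,0,0,0],"claw":[1,1,1,1,1,1]}'; python3 -m crank '{"travel":[[0,0,0],[0,0,0],[0,0,0],[0,0,0],[0,0,0],[0,0,0],[0,0,0],[0,0,0]],"roll":[0,0,0,0,0,0,0,0],"claw":[0,0,0,0,0,0,0,0]}' 40
```

```text
time: 5.42
tool_pos: [0.444, -0.0858, 0.0354]
tcp_rot: [0.751, 0.66, -0.001, -0.001]
wrist_force: [-0.5, 1.2, -0.5]
width: 1.001
grasp_force: 0.0
time: 5.92
tool_pos: [0.4451, -0.0862, 0.021]
tcp_rot: [0.751, 0.66, -0.0, -0.0]
wrist_force: [0.4, -1.0, 1.1]
width: 0.997
grasp_force: 0.0
time: 6.58
tool_pos: [0.4453, -0.0864, 0.0213]
tcp_rot: [0.751, 0.66, 0.0, 0.0]
wrist_force: [-0.3, -0.2, 2.2]
width: 0.268
grasp_force: 40.2
```

Gripped (width 0.268, about 23 mm). Now grip harder, lift 4 mm, and average the wrist readings.

```bash
cat >> h.py <<'E'
def avg(n=8):
    F=[];T=[]
    for i in range(n):
        s=robot.observe();F.append(s['wrist_force']);T.append(s['ft_torque']);viewer.camera('side')
    F,T=np.array(F),np.array(T);m=R.from_quat(s['tcp_rot']).as_matrix()
    print('t',round(s['time'],2),'F',F.mean(0).round(2),F.std(0).round(2),'T_tool',(T.mean(0)@m).round(4),(T@m).std(0).round(3),'pos',np.round(s['tool_pos'],4),'w',round(s['width'],3),s['grasp_force'])
E
python3 -m crank '{"travel":[[0,0,0],[0,0,0],[0,0,0]],"roll":[0,0,0],"claw":[0,0,0]}' 100 >/dev/null; python3 -c "
from h import *
avg()"
python3 -m crank '{"travel":[[0,0,-0.02],[0,0,-0.02],[0,0,0],[0,0,0],[0,0,0],[0,0,0]],"roll":[0,0,0,0,0,0],"claw":[0,0,0,0,0,0]}' >/dev/null; python3 -c "
from h import *
avg()"
```

```text
t 7.18 F [-0.26  0.28  5.56] [0.68 0.37 0.55] T_tool [ 0.142   0.0134 -0.033 ] [0.016 0.017 0.032] pos [ 0.4455 -0.0864  0.0216] w 0.246 100.21594047546387
t 8.08 F [ 0.05 -0.38 -3.99] [0.42 0.34 0.37] T_tool [ 0.0105 -0.1216  0.0003] [0.032 0.03  0.027] pos [ 0.445  -0.0862  0.025 ] w 0.243 99.14470553398132
```

Lifted, F≈4 N and the moment is −0.12 N m. That puts the balance about 30 mm toward the blue end. Lower, release, shift +30 mm and regrip slightly higher, since the tips brushed the table.

```bash
python3 -m crank '{"travel":[[0,0,0.02],[0,0,0.02],[0,0,0],[0,0,0],[0,0,0],[0,0,0],[0,0,0],[0,0,0]],"roll":[0,0,0,0,0,0,0,0],"claw":[0,0,0,0.7,0.7,0.7,0.7,0.7]}' 
python3 -m crank '{"travel":[[0,0,-0.03],[0.15,0,0],[0.15,0,0],[0,0,0],[0,0,0],[0,0,0]],"roll":[0,0,0,0,0,0],"claw":[0.7,0.7,0.7,0.7,0.7,0.7]}';python3 -m crank '{"travel":[[0,0,0],[0,0,0],[0,0,0],[0,0,0],[0,0,0],[0,0,0],[0,0,0],[0,0,0]],"roll":[0,0,0,0,0,0,0,0],"claw":[0,0,0,0,0,0,0,0]}' 100;python3 -c "
from h import *
avg()"
python3 -m crank '{"travel":[[0,0,-0.03],[0,0,-0.03],[0,0,0],[0,0,0],[0,0,0],[0,0,0]],"roll":[0,0,0,0,0,0],"claw":[0,0,0,0,0,0]}' >/dev/null; python3 -c "
from h import *
avg(16)"
```

```text
time: 8.8
tool_pos: [0.4452, -0.0863, 0.0212]
tcp_rot: [0.751, 0.66, 0.0, 0.0]
wrist_force: [-0.3, -0.3, -0.2]
width: 0.698
grasp_force: 0.0
time: 9.3
tool_pos: [0.4489, -0.0567, 0.0241]
tcp_rot: [0.751, 0.66, -0.0, 0.0]
wrist_force: [-0.1, 0.6, 0.8]
width: 0.696
grasp_force: 0.0
time: 9.97
tool_pos: [0.4492, -0.0569, 0.0245]
tcp_rot: [0.751, 0.66, -0.0, 0.0]
wrist_force: [-2.2, -1.3, 4.9]
width: 0.24
grasp_force: 98.6
t 10.32 F [-2.03 -1.62  4.9 ] [0.31 0.41 0.18] T_tool [ 0.2939 -0.2309  0.0374] [0.027 0.031 0.029] pos [ 0.4492 -0.0569  0.0246] w 0.235 98.63444566726685
t 11.62 F [ 0.03 -0.06 -3.9 ] [0.46 0.44 0.55] T_tool [-0.0041 -0.0035 -0.0034] [0.031 0.033 0.038] pos [ 0.4489 -0.0565  0.03  ] w 0.237 98.61764788627625
```

Balance confirmed: residual moment about 0 (under roughly 2 mm), weight about 3.9 N. Lift high, then turn to the seat yaw.

```bash
python3 -m crank '{"travel":[[0,0,-0.1],[0,0,-0.2],[0,0,-0.25],[0,0,-0.25],[0,0,-0.25],[0,0,-0.25],[0,0,-0.2],[0,0,-0.1]],"roll":[0,0,0,0,0,0,0,0],"claw":[0,0,0,0,0,0,0,0]}' >/dev/null
python3 -m crank '{"travel":[[0,0,0],[0,0,0],[0,0,0],[0,0,0],[0,0,0],[0,0,0],[0,0,0],[0,0,0]],"roll":[-0.02,-0.035,-0.04,-0.04,-0.04,-0.03,-0.013,0],"claw":[0,0,0,0,0,0,0,0]}' ; python3 -c "
from h import *
avg(4);s=st();m=R.from_quat(s['tcp_rot']).as_matrix();print(m.T@(np.array([.590,.050,.185])-s['tool_pos'])*10)"
```

```text
time: 13.0
tool_pos: [0.448, -0.0562, 0.1884]
tcp_rot: [0.671, 0.742, -0.001, -0.001]
wrist_force: [-0.8, 0.5, -5.0]
width: 0.235
grasp_force: 98.7
t 13.15 F [-0.38 -0.09 -4.33] [0.36 0.54 0.54] T_tool [0.0098 0.025  0.0384] [0.029 0.05  0.014] pos [ 0.4485 -0.0564  0.1893] w 0.237 98.73096227645874
t 13.2 pos [ 0.4486 -0.0564  0.1895] w 0.23979080354718366 gf 98.73171329498291 F [-0.36  0.36 -3.63] T [ 0.037 -0.003  0.003]
[[-0.099  0.995 -0.001]
 [ 0.995  0.099  0.   ]
 [ 0.    -0.001 -1.   ]]
[0.91829894 1.51222522 0.0445249 ]
```

```bash
python3 -m crank '{"travel":[[0.05,0.09,0],[0.12,0.2,0],[0.14,0.23,0],[0.14,0.23,0],[0.14,0.23,0],[0.14,0.23,0],[0.12,0.2,0],[0.06,0.1,0]],"roll":[0,0,0,0,0,0,0,0],"claw":[0,0,0,0,0,0,0,0]}' >/dev/null
python3 -m crank '{"travel":[[0,0,0],[0,0,0],[0,0,0],[0,0,0]],"roll":[0,0,0,0],"claw":[0,0,0,0]}' ; python3 - <<'E'
from h import *
avg(3);s=st();im=viewer.camera('side');t=viewer.camera('top');cv2.imwrite('pics/h_s.png',im);cv2.imwrite('pics/h_t.png',t)
print(proj('side',[.59,.05,.12]),proj('side',s['tool_pos']),proj('top',s['tool_pos']))
a=cv2.resize(im[110:270,255:395],None,fx=3.7,fy=3.7,interpolation=cv2.INTER_CUBIC)[:592]
cv2.imwrite('pics/h0.png',a);print(a.shape)
E
```

```text
time: 14.2
tool_pos: [0.5894, 0.0485, 0.1899]
tcp_rot: [0.671, 0.741, -0.0, -0.0]
wrist_force: [-1.4, -0.7, -4.8]
width: 0.236
grasp_force: 99.0
t 14.3 F [-0.7  -0.23 -4.27] [0.51 0.49 0.36] T_tool [-0.0149 -0.0137  0.0038] [0.026 0.042 0.018] pos [0.5896 0.0485 0.1901] w 0.241 99.02068376541138
t 14.35 pos [0.5896 0.0486 0.1901] w 0.236256717457895 gf 99.0204405784607 F [ 0.27 -0.01 -4.89] T [-0.034 -0.002 -0.004]
[[-0.099  0.995  0.   ]
 [ 0.995  0.099 -0.   ]
 [-0.     0.    -1.   ]]
[330.22225534 193.294548  ] [331.25539879 170.68937295] [248.34471455 213.45170113]
(592, 518, 3)
```

View pics/h0.png

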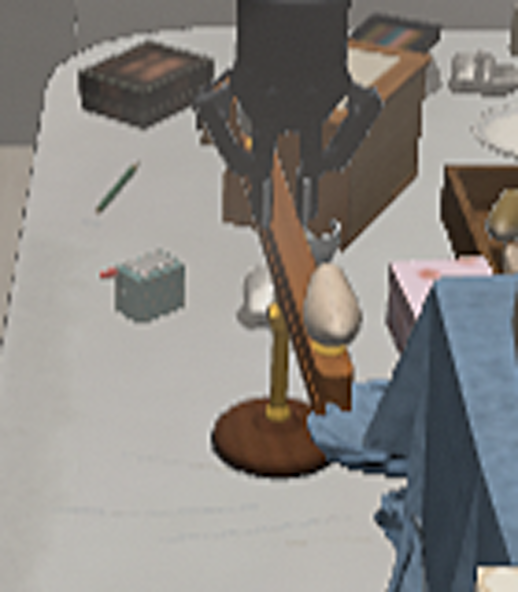

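The perch hangs level over the stand, with the pale end toward the camera. Next I check the beam line against the tongue using the bird centroids.

```bash
python3 - <<'E'
from h import *
t=cv2.imread('pics/h_t.png'); h=cv2.cvtColor(t,cv2.COLOR_BGR2HSV)
zu=.1901-.0246; T=np.array([.5896,.0486]); ax=np.array([-.099,.995])
d=cv2.absdiff(t,cv2.imread('pics/top0.png')).max(2)>12
def cen(m,c,r=13):
    c=np.round(c).astype(int);k=np.zeros_like(m);k[c[1]-r:c[1]+r,c[0]-r:c[0]+r]=m[c[1]-r:c[1]+r,c[0]-r:c[0]+r]
    n,l,s,q=cv2.connectedComponentsWithStats(k);i=1+np.argmax(s[1:,4]);print(s[i],q[i].round(2),c);return q[i]
mid=T-.03*ax; r={}
for n,sg,lo,hi in(('blue',1,(95,30,60),(125,255,220)),('pale',-1,(5,20,140),(28,95,255))):
    p=mid+sg*.155*ax; c=cen(cv2.inRange(h,lo,hi)*d.astype(np.uint8),proj('top',[*p,zu+.058])); r[n]=onz('top',*c,zu+.058)[:2]; print(n,'pred',p.round(4),'seen',r[n].round(4))
B,P=r['blue'],r['pale'];u=(B-P)/np.linalg.norm(B-P);nrm=np.array([u[1],-u[0]])
print('len',np.linalg.norm(B-P),'yaw',np.arctan2(-u[0],u[1]),'TCP off line',nrm@(T-B),'seat off line (x)',nrm@(np.array([.590,.050])-B),'along',u@(np.array([.59,.05])-(B+P)/2))
a=[cv2.resize(im[y:y+60,x:x+84],None,fx=9,fy=9,interpolation=cv2.INTER_CUBIC) for im,x,y in((t,190,185),)]
E
```

```text
[194 209  12  11 108] [199.85 213.66] [202 214]
blue pred [0.5772 0.173 ] seen [0.5778 0.178 ]
[304 201  22  11 182] [314.99 206.05] [314 206]
pale pred [ 0.6079 -0.1355] seen [ 0.6091 -0.1379]
len 0.31743378312013154 yaw 0.09882043216118101 TCP off line -0.00103773912963329 seat off line (x) -0.0005015670947296011 along 0.030132842862713654
```

The beam line is within 0.5 mm of the seat in x and 1.4 mm along. Descend to just above the tongue, then small steps.

```bash
python3 -m crank '{"travel":[[0.014,0,0.03],[0,0,0.06],[0,0,0.07],[0,0,0.06],[0,0,0.06],[0,0,0.03],[0,0,0],[0,0,0]],"roll":[0,0,0,0,0,0,0,0],"claw":[0,0,0,0,0,0,0,0]}'
python3 -m crank '{"travel":[[0,0,0.01],[0,0,0.01],[0,0,0.01],[0,0,0],[0,0,0.01],[0,0,0.01],[0,0,0],[0,0,0]],"roll":[0,0,0,0,0,0,0,0],"claw":[0,0,0,0,0,0,0,0]}'; python3 -c "
from h import *
avg(4)"
```

```text
time: 15.12
tool_pos: [0.5898, 0.0505, 0.1586]
tcp_rot: [0.671, 0.741, -0.0, -0.0]
wrist_force: [1.2, -0.6, -3.8]
width: 0.235
grasp_force: 99.0
time: 15.78
tool_pos: [0.59, 0.0505, 0.1541]
tcp_rot: [0.671, 0.741, 0.0, 0.0]
wrist_force: [0.1, 0.0, -3.6]
width: 0.242
grasp_force: 99.1
t 15.93 F [ 0.05  0.34 -4.31] [0.12 0.49 0.51] T_tool [-0.0241  0.0034  0.0022] [0.026 0.015 0.011] pos [0.59   0.0505 0.154 ] w 0.243 99.10471200942993
```

```bash
python3 -m crank '{"travel":[[0,0,0.01],[0,0,0.01],[0,0,0],[0,0,0]],"roll":[0,0,0,0],"claw":[0,0,0,0]}'
python3 -m crank '{"travel":[[0,0,0.01],[0,0,0.01],[0,0,0],[0,0,0]],"roll":[0,0,0,0],"claw":[0,0,0,0]}'; python3 -c "
from h import *
avg(4)"
```

```text
time: 16.32
tool_pos: [0.5907, 0.0505, 0.1526]
tcp_rot: [0.671, 0.741, 0.001, 0.001]
wrist_force: [2.4, 0.6, -2.7]
width: 0.24
grasp_force: 99.3
time: 16.65
tool_pos: [0.591, 0.0505, 0.1505]
tcp_rot: [0.671, 0.741, 0.001, 0.001]
wrist_force: [5.1, -0.1, -2.5]
width: 0.239
grasp_force: 99.3
t 16.8 F [ 5.39  0.09 -2.01] [0.62 0.12 0.31] T_tool [-1.0955 -0.0142 -0.0254] [0.033 0.032 0.011] pos [0.591  0.0505 0.1506] w 0.243 99.266277551651
```

The tongue is entering the groove, and the stand pushes the beam +x (5 N). Shift the command about 2 mm in +x.

```bash
python3 -m crank '{"travel":[[0,0.01,0],[0,0.01,0],[0,0,0],[0,0,0]],"roll":[0,0,0,0],"claw":[0,0,0,0]}'; python3 -c "
from h import *
avg(4)"
```

```text
time: 17.18
tool_pos: [0.5913, 0.0507, 0.1493]
tcp_rot: [0.671, 0.741, -0.001, -0.001]
wrist_force: [1.8, -0.2, -3.4]
width: 0.237
grasp_force: 99.1
t 17.33 F [ 1.67  0.02 -3.73] [0.21 0.22 0.69] T_tool [-0.3806 -0.0389 -0.008 ] [0.03  0.022 0.029] pos [0.5913 0.0507 0.1493] w 0.239 99.04492735862732
```

```bash
python3 -m crank '{"travel":[[0,0.008,0],[0,0.008,0],[0,0,0.01],[0,0,0],[0,0,0]],"roll":[0,0,0,0,0],"claw":[0,0,0,0,0]}'; python3 -c "
from h import *
avg(4)"
```

```text
time: 17.8
tool_pos: [0.5932, 0.0509, 0.1487]
tcp_rot: [0.671, 0.741, -0.0, -0.0]
wrist_force: [0.1, 1.0, -3.9]
width: 0.242
grasp_force: 99.0
t 17.95 F [ 0.26  0.33 -3.69] [0.41 0.42 0.42] T_tool [-0.0063  0.0378  0.0137] [0.031 0.031 0.007] pos [0.5934 0.0508 0.149 ] w 0.24 99.01971817016602
```

```bash
python3 -m crank '{"travel":[[0,0,0.01],[0,0,0.01],[0,0,0.005],[0,0,0],[0,0,0]],"roll":[0,0,0,0,0],"claw":[0,0,0,0,0]}'; python3 -m crank '{"travel":[[0,0,0.01],[0,0,0.005],[0,0,0],[0,0,0]],"roll":[0,0,0,0],"claw":[0,0,0,0]}'; python3 -c "
from h import *
avg(6)"
```

```text
time: 18.42
tool_pos: [0.5934, 0.0508, 0.1464]
tcp_rot: [0.671, 0.741, -0.0, -0.0]
wrist_force: [0.4, 0.2, -3.2]
width: 0.239
grasp_force: 99.0
time: 18.75
tool_pos: [0.5935, 0.0508, 0.1449]
tcp_rot: [0.671, 0.741, -0.0, -0.0]
wrist_force: [-0.4, -0.1, -4.3]
width: 0.238
grasp_force: 99.0
t 19.0 F [-0.13 -0.31 -3.76] [0.29 0.42 0.67] T_tool [0.022  0.0001 0.0113] [0.011 0.034 0.047] pos [0.5935 0.0509 0.1451] w 0.244 99.01922106742859
```

```bash
python3 -m crank '{"travel":[[0,0,0.005],[0,0,0],[0,0,0.005],[0,0,0],[0,0,0]],"roll":[0,0,0,0,0],"claw":[0,0,0,0,0]}'; python3 -c "
from h import *
avg(4)"; python3 -m crank '{"travel":[[0,0,0.005],[0,0,0],[0,0,0]],"roll":[0,0,0],"claw":[0,0,0]}'; python3 -c "
from h import *
avg(6)"
```

```text
time: 19.47
tool_pos: [0.5936, 0.0508, 0.1446]
tcp_rot: [0.671, 0.741, 0.0, 0.0]
wrist_force: [-1.7, -0.3, 0.3]
width: 0.236
grasp_force: 99.5
t 19.62 F [-1.5   0.    0.65] [0.31 0.25 0.45] T_tool [ 0.3498  0.0511 -0.01  ] [0.05  0.029 0.01 ] pos [0.5937 0.0509 0.1446] w 0.239 99.65293765068054
time: 19.92
tool_pos: [0.5937, 0.0509, 0.1446]
tcp_rot: [0.671, 0.741, 0.0, 0.0]
wrist_force: [-4.2, -0.4, 5.6]
width: 0.24
grasp_force: 100.1
t 20.17 F [-3.99 -0.    5.09] [0.35 0.37 0.5 ] T_tool [0.7609 0.066  0.0109] [0.032 0.011 0.024] pos [0.5937 0.0509 0.1446] w 0.235 100.14814138412476
```

Seated: contact at TCP z 0.1446, which is exactly underside 0.120. Relieve the pressing, soften the grip, then release in small steps.

```bash
python3 -m crank '{"travel":[[0,0,-0.006],[0,0,0],[0,0,0],[0,0,0]],"roll":[0,0,0,0],"claw":[0,0,0,0]}' 20; python3 -c "
from h import *
avg(4)"; python3 -m crank '{"travel":[[0,0,0],[0,0,0],[0,0,0],[0,0,0],[0,0,0],[0,0,0],[0,0,0]],"roll":[0,0,0,0,0,0,0],"claw":[0.25,0.27,0.29,0.31,0.33,0.35,0.37]}' 20;  python3 -c "
from h import *
avg(2)"
```

```text
time: 20.55
tool_pos: [0.5937, 0.0508, 0.1445]
tcp_rot: [0.671, 0.741, 0.0, 0.0]
wrist_force: [-4.3, -0.9, 5.6]
width: 0.24
grasp_force: 100.1
t 20.7 F [-3.75 -0.36  4.97] [0.37 0.54 0.53] T_tool [0.643  0.0751 0.0101] [0.011 0.036 0.013] pos [0.5937 0.0508 0.1446] w 0.236 100.0976550579071
time: 21.33
tool_pos: [0.5935, 0.0508, 0.1438]
tcp_rot: [0.671, 0.741, -0.0, -0.0]
wrist_force: [-0.5, -0.3, 0.0]
width: 0.366
grasp_force: 0.0
t 21.38 F [-0.66 -0.31  0.2 ] [0.15 0.04 0.19] T_tool [0.0191 0.0382 0.0214] [0.003 0.038 0.012] pos [0.5935 0.0509 0.1439] w 0.372 0.0
```

Released without a jolt. Now I look at the perch before backing off.

```bash
python3 - <<'E'
from h import *
im=viewer.camera('side');t=viewer.camera('top')
cv2.imwrite('pics/r_s.png',im)
a=cv2.resize(im[130:290,265:375],None,fx=3.6,fy=3.6,interpolation=cv2.INTER_CUBIC);b=cv2.resize(t[190:235,180:340],(400,112),interpolation=cv2.INTER_CUBIC)
c=np.zeros((576,800,3),np.uint8);c[:,:a.shape[1]]=a;c[:112,400:]=b;cv2.imwrite('pics/r0.png',c)
E
```

```text
(no output)
```

View pics/r0.png

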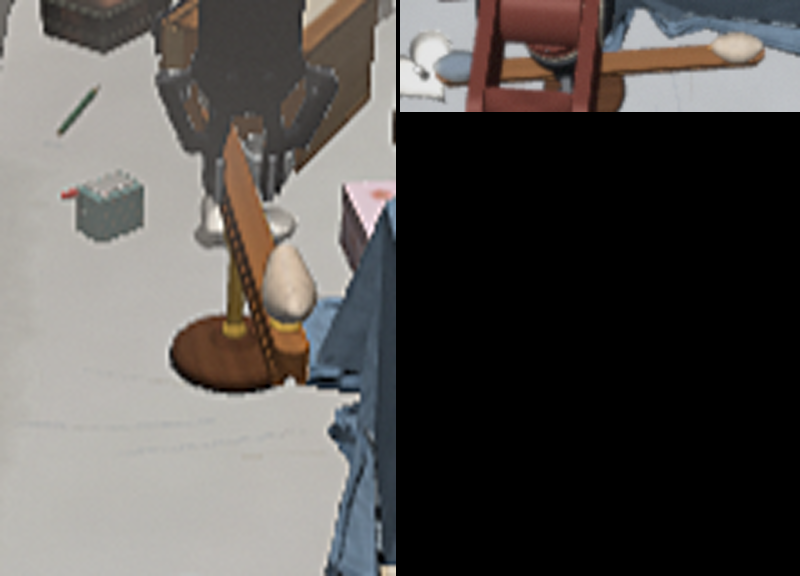

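The perch rests on the stand and looks level, with the tongue under the beam at about (233,230) in the crop. Open further, go straight up, then check stability.

```bash
python3 -m crank '{"travel":[[0,0,0],[0,0,0],[0,0,0],[0,0,-0.05],[0,0,-0.1],[0,0,-0.2],[0,0,-0.3],[0,0,-0.3]],"roll":[0,0,0,0,0,0,0,0],"claw":[0.45,0.55,0.6,0.6,0.6,0.6,0.6,0.6]}'; python3 -m crank '{"travel":[[0,0,-0.3],[0,0,-0.3],[0,0,0],[0,0,0],[0,0,0],[0,0,0]],"roll":[0,0,0,0,0,0],"claw":[0.6,0.6,0.6,0.6,0.6,0.6]}'; python3 - <<'E'
from h import *
st();prev=cv2.imread('pics/r_s.png')
def c(im,n):
    h=cv2.cvtColor(im,cv2.COLOR_BGR2HSV);m=cv2.inRange(h,(5,20,130),(28,110,255));k=np.zeros_like(m);k[185:225,332:360]=m[185:225,332:360]
    ys,xs=np.nonzero(k);return len(xs),xs.mean().round(2),ys.mean().round(2)
print('pale bird px, released:',c(prev,0))
for i in range(3): im=viewer.camera('side');print(c(im,0))
cv2.imwrite('pics/f0.png',cv2.resize(im[100:280,245:395],None,fx=3.3,fy=3.3,interpolation=cv2.INTER_CUBIC))
E
```

```text
time: 22.2
tool_pos: [0.593, 0.0509, 0.2402]
tcp_rot: [0.671, 0.741, -0.0, -0.001]
wrist_force: [0.6, 0.4, 0.9]
width: 0.602
grasp_force: 0.0
time: 22.7
tool_pos: [0.5929, 0.0509, 0.2978]
tcp_rot: [0.671, 0.741, -0.001, -0.001]
wrist_force: [-0.3, -0.4, -0.2]
width: 0.6
grasp_force: 0.0
t 22.7 pos [0.5929 0.0509 0.2978] w 0.6001599193774071 gf 0.0 F [-0.34 -0.37 -0.17] T [-0.014  0.019  0.036]
[[-0.099  0.995 -0.002]
 [ 0.995  0.099  0.   ]
 [ 0.    -0.002 -1.   ]]
pale bird px, released: (239, np.float64(344.35), np.float64(205.56))
(232, np.float64(344.27), np.float64(205.79))
(232, np.float64(344.34), np.float64(205.89))
(235, np.float64(344.32), np.float64(205.79))
```

View pics/f0.png

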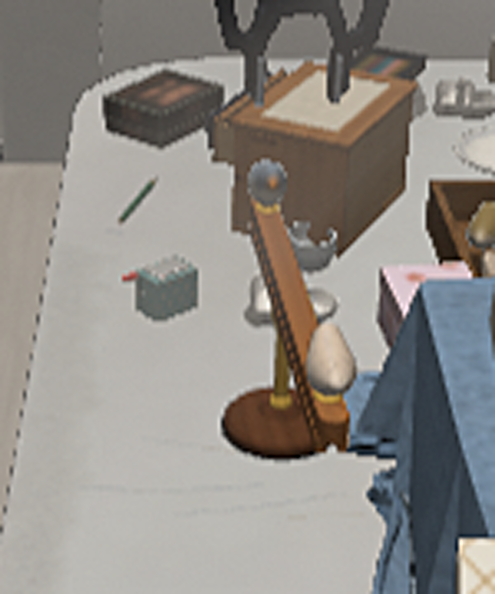

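The perch stands alone, level and steady (the bird pixel drifts under 0.3 px), and the gripper is well clear. Handing in.

```bash
python3 -c "
from bench import ticket
print(ticket.job_done())"
```

```text
the job is handed in; nothing more can be done
None
```

The perch was level and steady on the stand by itself when I handed the job in: balance point about 30 mm from its middle toward the blue bird, groove over the tongue, underside down on the shoulders, bystanders never touched as far as I saw; the hand-in reported no verdict.

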